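Release the grill plate and stop it with the other finger

TASK

Free the lower hot plate of the open contact grill for washing: press the plate-release button on the grill's right-hand front corner with one finger and keep it down, and as the springs throw the plate off its catch towards the front, stop it with the other finger before it runs out over the front edge. Only press and block with the fingers: nothing is to be lifted, neither the plate nor anything else, and leave the things round the grill where they are. Finish like that, holding still: one finger keeping the button down, the popped plate resting against the other.

Things in the scene. Friction and masses are not known exactly. Their poses are not given: they have to be found in the camera images.
- grill: Black contact grill, fixed, 320 mm wide, 300 deep, lid tipped back behind (from x = 110 mm, 0.36 m high). Origin: centre of the underside; x to the rear, y to its left, z up. Level noses at the front corners (|y| 120-160 mm, x -150 to -84, top z = 46 mm): release button on the right (-y), thermostat dial on the left. Between them the housing is low (z = 28 mm, front edge x = -150).
- grill_plate: Lower hot plate: dark ribbed plate, 224 mm wide, 197 long, about 0.75 kg, sloping 8 degrees down to the front. Origin: middle of its rear lower edge; x to the rear, y left. Latched, its front face stands at x = -95 to -99 mm of the grill, z = 41 (lower edge) to 68 mm (rim). A finger hanging before this face, tip at z = 45 to 55 mm, blocks it. It could be lifted at the front: not wanted.
- plate_front (a point): Point on the top edge of the plate's front rim, 70 mm right of the plate's middle (42 mm in from its right edge), 68 mm above the worktop when latched; moves with the plate. In the middle of the rim is a drain gap 28 mm wide.
- button_top (a point): Centre of the top of the release button: oblong aluminium key with three fine lines, 26 mm (grill x) by 30 mm (grill y), 10 mm proud of the nose, 56 mm above the worktop when up. Centre at x = -125, y = -140 mm of the grill: 26 to 30 mm ahead of the latched plate's front face and 28 mm outside the plate's right edge, so the plate slides past it. Moves with the button.
- release_button (a joint): How far the button is pressed, m: 0 up, 0.008 fully down; springs back when let go. Starts to move at about 1.5 N, 4.5 N fully down. At 0.004 to 0.005 its catch is clear of the plate.
- plate_slide (a joint): How far the plate has come forward down its slope, m: 0 latched, 0.052 rim level with the grill's front edge, 0.085 end stop. Springs push it (5 N falling to 2 N over 16 mm), then its weight (1 N): unstopped it is out in under half a second, so the second finger must wait before the plate as the button goes down, 10 to 40 mm off its face. A finger against the face keeps it on its catch.
- spatula_1: Kitchen spatula with black handle, 315 x 52 x 16 mm, lying across in front of the grill. Bystander. Origin: centre of the underside.
- mug_coffee: White mug, 84 mm across without the handle, 94 mm high, left of the grill. Bystander. Origin: centre of the underside.
- tub_1: Small dairy tub, 72 mm across, 72 mm high, right of the grill's front. Bystander. Origin: centre of the underside.
- cheese_1: Wrapped block of cheese, 73 x 102 x 37 mm, right of the grill. Bystander. Origin: centre of the underside.
- plate_1: Dinner plate, 200 mm across, 21 mm high, far left. Bystander. Origin: centre of the underside.
- fork_1: Steel fork, 204 mm long, left of the grill's front. Bystander. Origin: centre of the underside.

How it is judged:
By the outcome, as a careful person would: the job done as asked, in the order asked, and still so for the second after the job is handed in, while the arm keeps its last pose, push and grip.
It also fails if it takes over 32 s, if anything falls off the work surface, if the arm or the gripper's body presses on something with over 40 N, if the wrist force passes 120 N, or if a joint passes its speed limit or range.

ROBOT

A 7-joint arm with a two-finger parallel gripper is mounted at the origin on a cart in front of the work surface, level with it; the furniture and walls round the work are solid. World frame = base frame: x ahead of the robot, y to its left, z up, the work surface at z = 0. Lengths are in m, angles in rad, forces in N, time in s.
With the tool pointing down it reaches from about 0.425 to 0.925 m from the base axis. Payload 6.8 kg.
Tool frame: the origin (TCP) lies midway between the tips of the shut fingers; the grasp point (between the pads) lies 19 mm behind it; z points along the fingers, y is the line along which they close (so a half turn about z gives the same grasp; the last joint's range is limited). The gripper opens to 85 mm and grips with 20 to 120 N. Pads are 22 mm wide; open, the fingers measure 114 mm over their backs; the gripper's body (76 mm by 85 mm) begins 54 mm behind the grasp point. The pads swing forward as they close: fully open they stand 13 mm farther back than shut.
Start: joints at [-1.326, 0.477, 0.022, 1.555, -0.011, 1.109, -0.083], TCP at [0.233, 0.633, 0.209] pointing down, gripper open.
Joint ranges: [-2.96, 2.96], [-0.34, 2.1], [-1.41, 1.46], [0.24, 2.44], [-1.37, 4.51], [0.17, 1.92], [-2.96, 2.96]. Speed limits (rad/s): [2.39, 2.39, 3.14, 3.14, 3.14, 3.14, 3.14].

INTERFACE

Orientations are given as a unit quaternion [w, x, y, z].
In Python, from station import bot gives the robot as it stands.
- The arm moves only by the tool jog_arm, never from a script. Its argument "rows" is a list of rows, each an object of numbers: "fingers": the finger opening in mm, from 0 to 85.4; "x", "y", "z": the shift along the tool's x, y, z in mm; "ax", "ay", "az": the turn, a rotation vector about the tool's x, y, z in degrees. A call has exactly 8 rows; each row shifts and turns the commanded pose from where the row before left it, along the tool's axes as they then stand; what a row does not reach is not made up. A row lasts 1/10 s, in which the tool goes at most 50 mm and 8.59 degrees, less where a joint would pass 70% of its speed; a pose out of reach is approached as far as the arm can. A call with a gripper value outside its range is refused whole. The fingers move at their own pace and stop on an object; "force" is the grip in N (left out, the last holds). Time passes only in rows, so rows that do not move let the fingers close, or fill a call up. It gives the time, the measured TCP pose, the force, the opening and the grip force at its end, in the units of the state.
- bot.get_obs(): the state, without advancing time (a new reading comes with each control period).
- bot.read_camera(name): name is "scene" or "top" or "wrist"; returns a dict with "pixels" (384x512x3 uint8, red, green, blue), "vertical_fov" (degrees; the focal length in pixels is half the picture's height over the tangent of half this angle, whatever the lens; pixels are square), "cx", "cy" (the principal point, pixels), "world_from_camera" (4x4, takes a point from camera to world coordinates). Camera axes: x right, y down, z forward; pixel columns grow to the right and rows downward; lengths in m; the calibration is good to about 2 mm. The wrist camera is an equidistant fisheye: a pixel r from the principal point sees the ray r / f radians off the axis. A picture is of the moment at which its call begins. There is no depth.
- bot.hand_in(): hands the job in; it is judged then, once.
The state is a dict: "t": time; "q": joint angles; "joint_vel": joint speeds; "joint_torque": joint torques, N m; "eef_pos": TCP position; "tool_rot": TCP orientation; "contact_force": force on the tool from outside, world axes, zero at the start; "torque": the same for the moment, N m; "gripper_width": opening from 0.0 (shut) to 1.0 (fully open); "grasp_force": force on a finger pad.
Only numpy, scipy, OpenCV 4.12 (cv2) and the standard library are available. Lean on these libraries where they do the work, as an engineer would, in place of code of your own. Each camera call takes 0.05 s, during which the arm holds its last target. There are 200 camera calls.

## Working session

There is one attempt and no reset: what is moved stays moved. The work goes in short steps, Python scripts to look and compute and a tool call to move; the robot and the scene stay as the last step left them, time stands still between calls to the robot, and variables do not carry over. Pictures are saved under pics/ and viewed, at most 10 in all, crops included, and the job is handed in when it is done.

Besides the shell and the picture viewer there is one more tool, called after "Request:" by a JSON object that holds its "op" and its "data", one argument or row to a line. jog_arm: Moves the arm, as the interface text tells. Its arguments: {"type":"object","properties":{"rows":{"type":"array","items":{"type":"object","properties":{"fingers":{"type":"number"},"x":{"type":"number"},"y":{"type":"number"},"z":{"type":"number"},"ax":{"type":"number"},"ay":{"type":"number"},"az":{"type":"number"}}}},"force":{"type":"number"}},"required":["rows"]}

```bash
mkdir -p pics; cat > h.py <<'E'
import numpy as np, cv2
from station import bot
def snap(n,f):
    c=bot.read_camera(n); cv2.imwrite('pics/'+f,cv2.cvtColor(c['pixels'],cv2.COLOR_RGB2BGR)); return c
def ray(c,u,v,wrist=False):
    f=192/np.tan(np.radians(c['vertical_fov'])/2); d=np.array([u-c['cx'],v-c['cy']])
    if wrist:
        r=np.hypot(*d); t=r/f; d=np.array([*(d/r*np.sin(t)),np.cos(t)])
    else: d=np.array([*(d/f),1])
    T=c['world_from_camera']; return T[:3,3],T[:3,:3]@d
def onz(c,u,v,z,wrist=False):
    o,d=ray(c,u,v,wrist); return o+d*(z-o[2])/d[2]
E
python3 - <<'E'
from h import *
import pickle
C={n:snap(n,n+'0.png') for n in ('scene','top')}
pickle.dump(C,open('c0.pkl','wb'))
for n in C: print(n,C[n]['vertical_fov'],C[n]['world_from_camera'].round(3).tolist())
o=bot.get_obs();print(o['t'],o['eef_pos'],o['tool_rot'])
E
```

```text
scene 45.27312451672403 [[0.815, -0.44, 0.376, -0.055], [-0.579, -0.634, 0.512, -0.636], [0.013, -0.635, -0.772, 1.302], [0.0, 0.0, 0.0, 1.0]]
top 49.675966249752314 [[-0.017, -0.984, 0.175, 0.328], [-1.0, 0.017, 0.0, 0.173], [-0.003, -0.175, -0.985, 1.316], [0.0, 0.0, 0.0, 1.0]]
0.1 [0.23303387 0.6328999  0.2080131 ] [-7.61358716e-05  1.75471170e-01  9.84484223e-01 -8.23474298e-04]
```

View pics/top0.png

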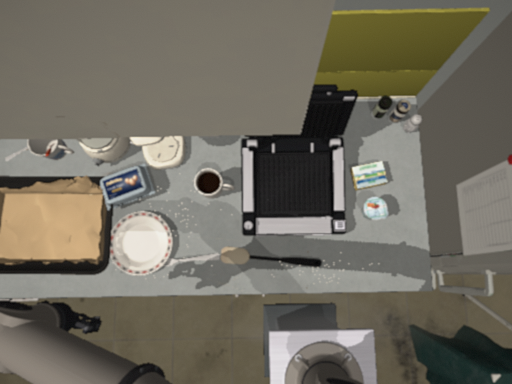

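View pics/scene0.png

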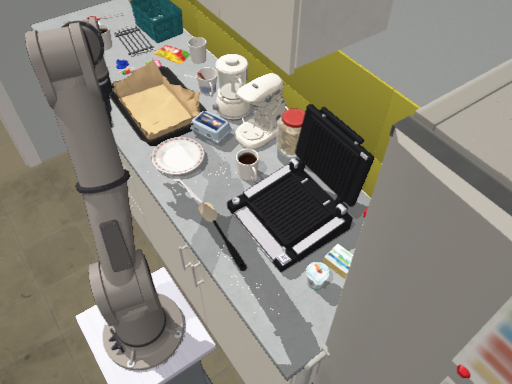

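The top view shows the grill at about (243–347, 137–235), with the button nose at about (339,226). The scene view puts the button near (283,258). I'll enlarge both for exact pixels.

```bash
python3 - <<'E'
from h import *
a=cv2.imread('pics/top0.png')[205:245,235:355]; b=cv2.imread('pics/scene0.png')[190:275,222:362]
A=cv2.resize(a,None,fx=5,fy=5,interpolation=cv2.INTER_CUBIC);B=cv2.resize(b,None,fx=4,fy=4,interpolation=cv2.INTER_CUBIC)
o=np.zeros((A.shape[0]+B.shape[0],600,3),np.uint8);o[:A.shape[0]]=A;o[A.shape[0]:,:560]=B
cv2.imwrite('pics/crop0.png',o)
E
```

```text
(no output)
```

View pics/crop0.png

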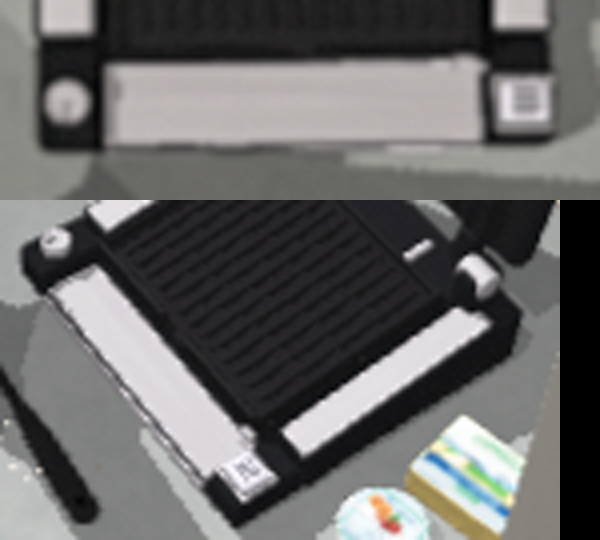

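The crop shows the button's top face centred at top-picture pixel (339.4,225) and scene pixel (283.4,257.6). The dial is at top (248,225). The housing strip's front edge runs at crop row ~147.

```bash
python3 - <<'E'
from h import *
import pickle
C=pickle.load(open('c0.pkl','rb'));t,s=C['top'],C['scene']
print('btn top',onz(t,339.4,225,.056),'scene',onz(s,283.4,257.6,.056))
print('dial top',onz(t,248,225,.056),'scene',onz(s,222+55/4-.4,190+40/4-.4,.056))
f=lambda x,y:(235+(x+.5)/5-.5,205+(y+.5)/5-.5)
for p in [(105,148),(480,142)]: print('front edge',onz(t,*f(*p),.028))
for p in [(40,150),(552,148)]: print('nose corner',onz(t,*f(*p),.046))
for p in [(106,52),(488,47)]: print('plate front rim',onz(t,*f(*p),.068), onz(t,*f(*p),.041))
print('tub',onz(t,375,208,.072),'spat end',onz(t,320,263,.01))
o=bot.get_obs();print(o['eef_pos'])
from scipy.spatial.transform import Rotation as R
print(R.from_quat(np.array(o['tool_rot'])[[1,2,3,0]]).as_matrix().round(3))
E
```

```text
btn top [ 0.46395106 -0.06150093  0.056     ] scene [ 0.46303653 -0.06463647  0.056     ]
dial top [0.46881821 0.21697663 0.056     ] scene [0.46799471 0.21693657 0.056     ]
front edge [0.4428596  0.19468274 0.028     ]
front edge [ 0.44253202 -0.03817334  0.028     ]
nose corner [0.44072376 0.23418543 0.046     ]
nose corner [ 0.43649507 -0.07907256  0.046     ]
plate front rim [0.49751058 0.19256169 0.068     ] [0.5011767  0.19298427 0.041     ]
plate front rim [ 0.49650149 -0.03911995  0.068     ] [ 0.50014577 -0.04371137  0.041     ]
tub [ 0.51200763 -0.16886191  0.072     ] spat end [ 0.35145381 -0.00389173  0.01      ]
[0.23303387 0.6328999  0.2080131 ]
[[-0.938  0.345 -0.   ]
 [ 0.345  0.938 -0.002]
 [-0.    -0.002 -1.   ]]
```

Request:
{"op": "jog_arm", "data": {
  "rows": [
    {"az": -6.4, "x": -35, "fingers": 62},
    {"az": -6.4, "x": -35},
    {"az": -6.4, "x": -35},
    {"x": -15, "y": -40},
    {"x": -15, "y": -40},
    {"x": -10, "y": -40},
    {"x": -10, "y": -40},
    {"x": -10, "y": -40}
  ],
  "force": 40
}}

```text
invalid input
```

Request:
{"op": "jog_arm", "data": {
  "rows": [
    {"x": -10, "y": -40},
    {"x": -10, "y": -40},
    {"x": -10, "y": -40},
    {"x": -10, "y": -40},
    {"x": -10, "y": -40},
    {"y": -40, "z": 10},
    {"y": -40, "z": 10},
    {"y": -40, "z": 10}
  ]
}}

```text
invalid input
```

Request:
{"op": "jog_arm", "data": {
  "rows": [
    {"x": -35, "y": 0, "z": 0, "ax": 0, "ay": 0, "az": -6.4, "fingers": 62},
    {"x": -35, "y": 0, "z": 0, "ax": 0, "ay": 0, "az": -6.4, "fingers": 62},
    {"x": -35, "y": 0, "z": 0, "ax": 0, "ay": 0, "az": -6.4, "fingers": 62},
    {"x": -15, "y": -40, "z": 0, "ax": 0, "ay": 0, "az": 0, "fingers": 62},
    {"x": -15, "y": -40, "z": 0, "ax": 0, "ay": 0, "az": 0, "fingers": 62},
    {"x": -10, "y": -40, "z": 0, "ax": 0, "ay": 0, "az": 0, "fingers": 62},
    {"x": -10, "y": -40, "z": 0, "ax": 0, "ay": 0, "az": 0, "fingers": 62},
    {"x": -10, "y": -40, "z": 0, "ax": 0, "ay": 0, "az": 0, "fingers": 62}
  ],
  "force": 40
}}

```text
t: 0.9
eef_pos: [0.3913, 0.4054, 0.2085]
tool_rot: [-0.0, 0.009, 1.0, -0.0]
contact_force: [0.4, 0.2, 0.7]
gripper_width: 0.729
grasp_force: 0.0
```

Request:
{"op": "jog_arm", "data": {
  "rows": [
    {"x": -10, "y": -48, "z": 0, "ax": 0, "ay": 0, "az": 0, "fingers": 62},
    {"x": -10, "y": -48, "z": 0, "ax": 0, "ay": 0, "az": 0, "fingers": 62},
    {"x": -10, "y": -48, "z": 0, "ax": 0, "ay": 0, "az": 0, "fingers": 62},
    {"x": -10, "y": -48, "z": 0, "ax": 0, "ay": 0, "az": 0, "fingers": 62},
    {"x": -10, "y": -48, "z": 0, "ax": 0, "ay": 0, "az": 0, "fingers": 62},
    {"x": -10, "y": -48, "z": 0, "ax": 0, "ay": 0, "az": 0, "fingers": 62},
    {"x": -10, "y": -48, "z": 0, "ax": 0, "ay": 0, "az": 0, "fingers": 62},
    {"x": -8, "y": -48, "z": 0, "ax": 0, "ay": 0, "az": 0, "fingers": 62}
  ]
}}

```text
t: 1.7
eef_pos: [0.4623, 0.0201, 0.2089]
tool_rot: [0.0, 0.009, 1.0, 0.0]
contact_force: [0.9, 0.8, 0.2]
gripper_width: 0.728
grasp_force: 0.0
```

Request:
{"op": "jog_arm", "data": {
  "rows": [
    {"x": 0, "y": -45, "z": 10, "ax": 0, "ay": 0, "az": 0, "fingers": 62},
    {"x": 0, "y": 0, "z": 20, "ax": 0, "ay": 0, "az": 0, "fingers": 62},
    {"x": 0, "y": 0, "z": 20, "ax": 0, "ay": 0, "az": 0, "fingers": 62},
    {"x": 0, "y": 0, "z": 20, "ax": 0, "ay": 0, "az": 0, "fingers": 62},
    {"x": 0, "y": 0, "z": 15, "ax": 0, "ay": 0, "az": 0, "fingers": 62},
    {"x": 0, "y": 0, "z": 5, "ax": 0, "ay": 0, "az": 0, "fingers": 62},
    {"x": 0, "y": 0, "z": 0, "ax": 0, "ay": 0, "az": 0, "fingers": 62},
    {"x": 0, "y": 0, "z": 0, "ax": 0, "ay": 0, "az": 0, "fingers": 62}
  ]
}}

```text
t: 2.5
eef_pos: [0.462, -0.0229, 0.1194]
tool_rot: [0.0, 0.009, 1.0, 0.0]
contact_force: [0.6, -0.2, 0.0]
gripper_width: 0.725
grasp_force: 0.0
```

```bash
python3 - <<'E'
from h import *
import pickle
c=snap('wrist','w1.png');s=snap('scene','s1.png');pickle.dump((c,s),open('c1.pkl','wb'))
a=cv2.imread('pics/w1.png');b=cv2.imread('pics/s1.png')[180:290,200:370]
cv2.imwrite('pics/v1.png',a)
print(c['vertical_fov'],c['cx'],c['cy'],c['world_from_camera'].round(3).tolist());o=bot.get_obs();print(o['eef_pos'],o['t'],o['gripper_width'])
E
```

```text
65.70646984690485 254.3963257416139 186.91534834494823 [[0.017, 0.955, 0.297, 0.386], [1.0, -0.016, -0.005, -0.022], [0.0, 0.297, -0.955, 0.284], [0.0, 0.0, 0.0, 1.0]]
[ 0.46222078 -0.02281395  0.11965865] 2.6 0.7250232565760616
```

View pics/v1.png

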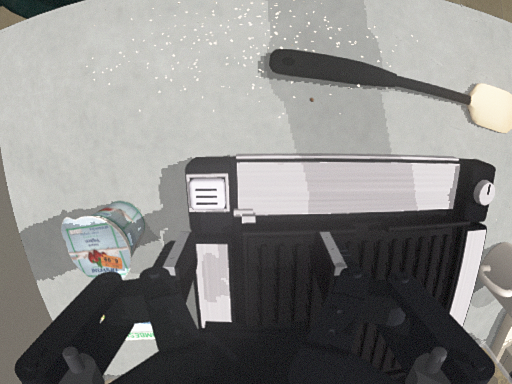

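The wrist view shows the button at (209,193), the dial at (485,191), and the finger tips at about (178,245) and (333,255). The tips look further to the rear only because they hang higher.

```bash
python3 - <<'E'
from h import *
import pickle
c,s=pickle.load(open('c1.pkl','rb'))
b=onz(c,209,192.5,.056,True);d=onz(c,485,191,.056,True);print('btn',b,'dial',d,np.linalg.norm(b-d))
for p in [(237,156),(459,159)]: print('front',onz(c,*p,.028,True))
for p in [(245,222),(455,222)]: print('rim?',onz(c,*p,.068,True))
def proj(P):
    T=c['world_from_camera'];q=T[:3,:3].T@(np.array(P)-T[:3,3]);f=192/np.tan(np.radians(c['vertical_fov'])/2)
    r=np.hypot(q[0],q[1]);t=np.arctan2(r,q[2]);return (c['cx']+f*t*q[0]/r,c['cy']+f*t*q[1]/r)
for zo in (0,.006,.012):
  for dy in (-.031,-.0455,.031,.0455):
    for dx in (-.011,.011):print(zo,dy,dx,np.round(proj((.4622+dx,-.0228+dy,.1197+zo)),1))
E
python3 -c "
import cv2;a=cv2.imread('pics/w1.png')[170:310,140:370];cv2.imwrite('pics/v2.png',cv2.resize(a,None,fx=3.4,fy=3.4,interpolation=2))"
```

```text
btn [ 0.46144487 -0.06009163  0.056     ] dial [0.46564411 0.2129695  0.056     ] 0.2730934100363861
front [ 0.43729007 -0.03792397  0.028     ]
front [0.43900318 0.19164    0.028     ]
rim? [ 0.48267336 -0.03087633  0.068     ]
rim? [0.49172763 0.16734605 0.068     ]
0 -0.031 -0.011 [203.  209.5]
0 -0.031 0.011 [205.9 241.9]
0 -0.0455 -0.011 [179.8 209.7]
0 -0.0455 0.011 [183.6 241.7]
0 0.031 -0.011 [306.1 207.9]
0 0.031 0.011 [304.4 240.4]
0 0.0455 -0.011 [329.4 207.3]
0 0.0455 0.011 [326.8 239.5]
0.006 -0.031 -0.011 [201.4 213.3]
0.006 -0.031 0.011 [204.5 246.4]
0.006 -0.0455 -0.011 [177.5 213.4]
0.006 -0.0455 0.011 [181.6 246.2]
0.006 0.031 -0.011 [307.8 211.7]
0.006 0.031 0.011 [305.9 244.9]
0.006 0.0455 -0.011 [331.8 211. ]
0.006 0.0455 0.011 [328.9 243.9]
0.012 -0.031 -0.011 [199.7 217.3]
0.012 -0.031 0.011 [202.9 251.3]
0.012 -0.0455 -0.011 [175.  217.4]
0.012 -0.0455 0.011 [179.4 250.9]
0.012 0.031 -0.011 [309.6 215.6]
0.012 0.031 0.011 [307.5 249.7]
0.012 0.0455 -0.011 [334.3 214.9]
0.012 0.0455 0.011 [331.1 248.6]
```

View pics/v2.png

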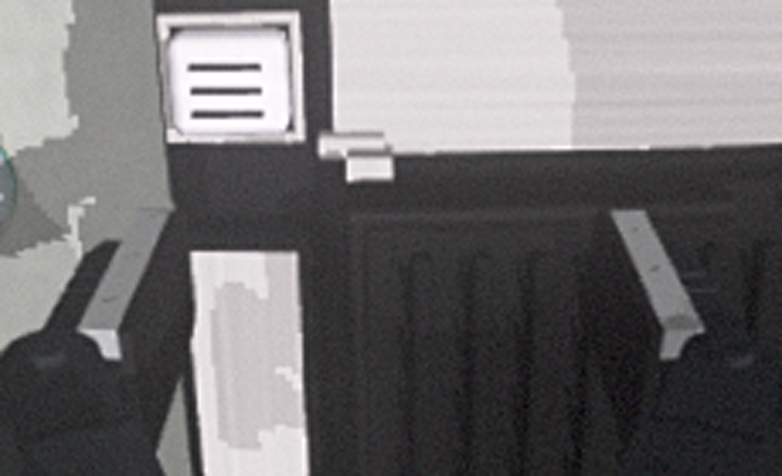

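The pads' light strips end at about (186,231) and (325,232), so the tips' front edges are unclear. I'll brighten the shadows to see the dark pads.

```bash
python3 - <<'E'
import cv2,numpy as np
a=cv2.imread('pics/w1.png')[185:295,150:350].astype(float)
s=cv2.imread('pics/s1.png')[190:275,222:362].astype(float)
g=lambda a,k:cv2.resize((255*np.clip(a/110,0,1)**.6).astype(np.uint8),None,fx=k,fy=k,interpolation=2)
A=g(a,3);S=g(s,3);o=np.zeros((A.shape[0]+S.shape[0],600,3),np.uint8);o[:A.shape[0]]=A;o[A.shape[0]:,:S.shape[1]]=S;cv2.imwrite('pics/v3.png',o)
E
```

```text
(no output)
```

View pics/v3.png

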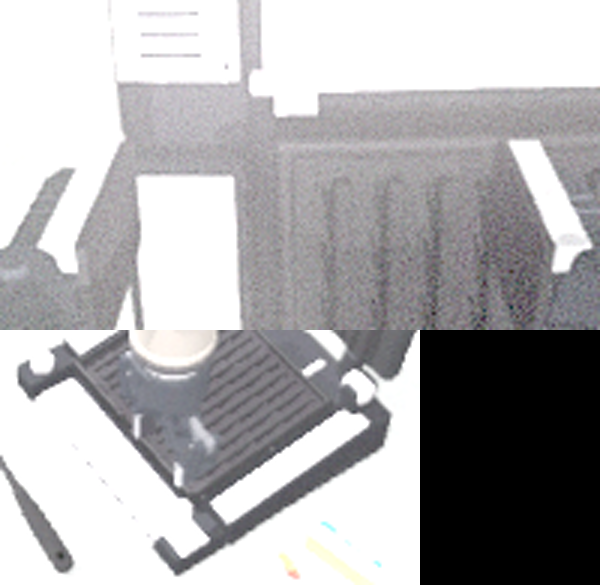

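```bash
python3 - <<'E'
from h import *
import pickle
c,s=pickle.load(open('c1.pkl','rb'))
def tri(uw,us):
    o1,d1=ray(c,*uw,True);o2,d2=ray(s,*us);d2=d2/np.linalg.norm(d2)
    t=np.linalg.lstsq(np.c_[d1,-d2],o2-o1,rcond=None)[0];p,q=o1+t[0]*d1,o2+t[1]*d2;return (p+q)/2,np.linalg.norm(p-q)
print('A tip',tri((188.8,231.5),(281.7,242.2)));print('B tip',tri((325,231.5),(222+137/3,190+(440-330)/3)))
T=s['world_from_camera'];f=192/np.tan(np.radians(s['vertical_fov'])/2)
for z in (.12,.126,.132,.15):
  q=T[:3,:3].T@(np.array([.451,-.061,z])-T[:3,3]);print(z,s['cx']+f*q[0]/q[2],s['cy']+f*q[1]/q[2])
E
```

```text
A tip (array([ 0.45541941, -0.0583944 ,  0.14202588]), np.float64(0.0005310966294684815))
B tip (array([0.45953192, 0.01719916, 0.13347047]), np.float64(0.0020479708028267587))
0.12 280.6330483506044 247.57146707106497
0.126 280.7285731386979 246.49054934836388
0.132 280.8247353179654 245.40241917924
0.15 281.1171106428697 242.0940248171405
```

Request:
{"op": "jog_arm", "data": {
  "rows": [
    {"x": 2, "y": 0, "z": 10, "ax": 0, "ay": 0, "az": 0, "fingers": 62},
    {"x": 0, "y": 0, "z": 10, "ax": 0, "ay": 0, "az": 0, "fingers": 62},
    {"x": 0, "y": 0, "z": 10, "ax": 0, "ay": 0, "az": 0, "fingers": 62},
    {"x": 0, "y": 0, "z": 10, "ax": 0, "ay": 0, "az": 0, "fingers": 62},
    {"x": 0, "y": 0, "z": 10, "ax": 0, "ay": 0, "az": 0, "fingers": 62},
    {"x": 0, "y": 0, "z": 5, "ax": 0, "ay": 0, "az": 0, "fingers": 62},
    {"x": 0, "y": 0, "z": 0, "ax": 0, "ay": 0, "az": 0, "fingers": 62},
    {"x": 0, "y": 0, "z": 0, "ax": 0, "ay": 0, "az": 0, "fingers": 62}
  ]
}}

```text
t: 3.4
eef_pos: [0.4597, -0.0229, 0.0639]
tool_rot: [-0.0, 0.009, 1.0, -0.0]
contact_force: [-0.5, -0.1, 0.4]
gripper_width: 0.723
grasp_force: 0.0
```

```bash
python3 - <<'E'
from h import *
import pickle
c=snap('wrist','w4.png');pickle.dump(c,open('c4.pkl','wb'))
a=cv2.imread('pics/w4.png')[140:290,150:350].astype(float)
cv2.imwrite('pics/v4.png',cv2.resize((255*np.clip(a/200,0,1)**.6).astype(np.uint8),None,fx=4,fy=4,interpolation=2))
o=bot.get_obs();print(o['eef_pos'],o['contact_force'],o['torque'])
E
```

```text
[ 0.45990315 -0.02287049  0.06409861] [-0.47296542  0.46631617 -0.61123885] [-0.02481139  0.05896157 -0.03212519]
```

View pics/v4.png

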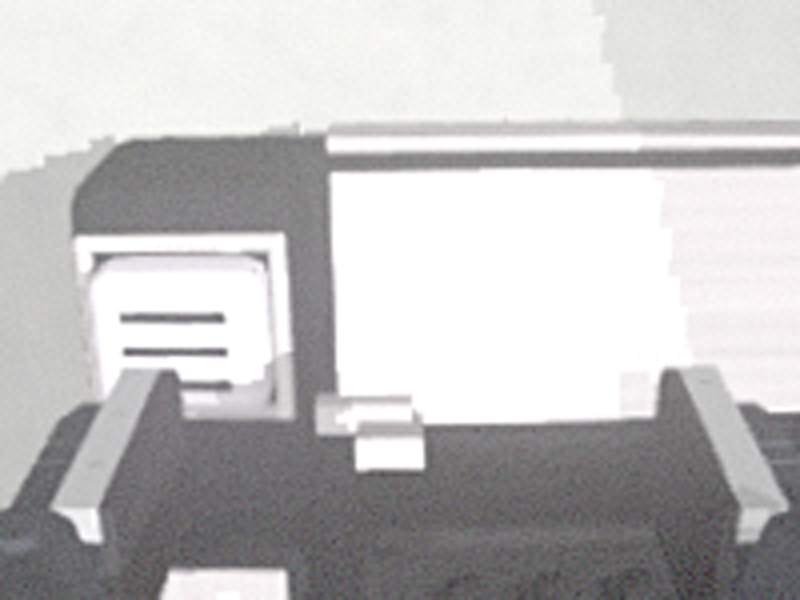

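The fingertips are at about (187,233) and (325,233), in line with the button centre at about (194,228). Now I'll descend with force feedback.

Request:
{"op": "jog_arm", "data": {
  "rows": [
    {"x": 0, "y": 0, "z": 3, "ax": 0, "ay": 0, "az": 0, "fingers": 62},
    {"x": 0, "y": 0, "z": 3, "ax": 0, "ay": 0, "az": 0, "fingers": 62},
    {"x": 0, "y": 0, "z": 3, "ax": 0, "ay": 0, "az": 0, "fingers": 62},
    {"x": 0, "y": 0, "z": 3, "ax": 0, "ay": 0, "az": 0, "fingers": 62},
    {"x": 0, "y": 0, "z": 2, "ax": 0, "ay": 0, "az": 0, "fingers": 62},
    {"x": 0, "y": 0, "z": 1, "ax": 0, "ay": 0, "az": 0, "fingers": 62},
    {"x": 0, "y": 0, "z": 0, "ax": 0, "ay": 0, "az": 0, "fingers": 62},
    {"x": 0, "y": 0, "z": 0, "ax": 0, "ay": 0, "az": 0, "fingers": 62}
  ]
}}

```text
t: 4.25
eef_pos: [0.4597, -0.0228, 0.0489]
tool_rot: [0.0, 0.009, 1.0, 0.0]
contact_force: [-0.7, 0.7, 0.1]
gripper_width: 0.73
grasp_force: 0.0
```

```bash
python3 - <<'E'
from h import *
c=snap('wrist','w5.png')
a=cv2.imread('pics/w5.png')[140:290,150:350].astype(float)
cv2.imwrite('pics/v5.png',cv2.resize((255*np.clip(a/200,0,1)**.6).astype(np.uint8),None,fx=4,fy=4,interpolation=2))
o=bot.get_obs();print(o['eef_pos'],o['contact_force'],o['torque'])
E
```

```text
[ 0.45968275 -0.02284885  0.04895424] [-0.53305629 -1.03446788 -0.24600227] [ 0.05221077 -0.02911654  0.01851984]
```

View pics/v5.png

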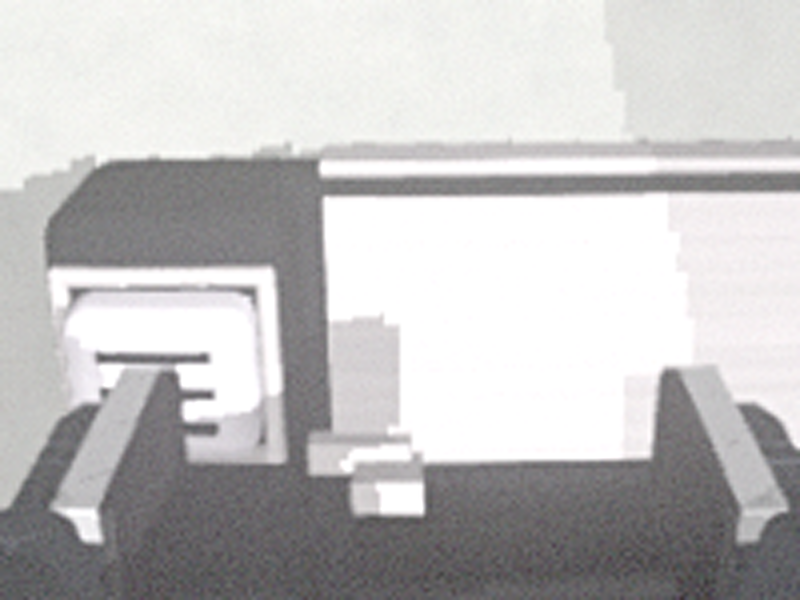

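The finger sits about 8 mm too far to the rear on the button: its front edge is at row 372 while the button spans rows ~290–460. I'll shift it forward 8 mm and descend gently.

Request:
{"op": "jog_arm", "data": {
  "rows": [
    {"x": 4, "y": 0, "z": 0, "ax": 0, "ay": 0, "az": 0, "fingers": 62},
    {"x": 4, "y": 0, "z": 0, "ax": 0, "ay": 0, "az": 0, "fingers": 62},
    {"x": 0, "y": 0, "z": 1, "ax": 0, "ay": 0, "az": 0, "fingers": 62},
    {"x": 0, "y": 0, "z": 1, "ax": 0, "ay": 0, "az": 0, "fingers": 62},
    {"x": 0, "y": 0, "z": 1, "ax": 0, "ay": 0, "az": 0, "fingers": 62},
    {"x": 0, "y": 0, "z": 1, "ax": 0, "ay": 0, "az": 0, "fingers": 62},
    {"x": 0, "y": 0, "z": 0, "ax": 0, "ay": 0, "az": 0, "fingers": 62},
    {"x": 0, "y": 0, "z": 0, "ax": 0, "ay": 0, "az": 0, "fingers": 62}
  ]
}}

```text
t: 5.1
eef_pos: [0.4516, -0.0227, 0.0448]
tool_rot: [-0.0, 0.009, 1.0, -0.0]
contact_force: [0.5, 0.1, 0.7]
gripper_width: 0.727
grasp_force: 0.0
```

```bash
python3 - <<'E'
from h import *
c=snap('wrist','w6.png')
a=cv2.imread('pics/w6.png')[140:290,150:350].astype(float)
cv2.imwrite('pics/v6.png',cv2.resize((255*np.clip(a/200,0,1)**.6).astype(np.uint8),None,fx=4,fy=4,interpolation=2))
o=bot.get_obs();print(o['eef_pos'],o['contact_force'],o['torque'])
E
```

```text
[ 0.45164707 -0.02265319  0.04486956] [0.0837161  0.09392365 0.65707093] [-0.02731295 -0.05201432 -0.00240986]
```

View pics/v6.png

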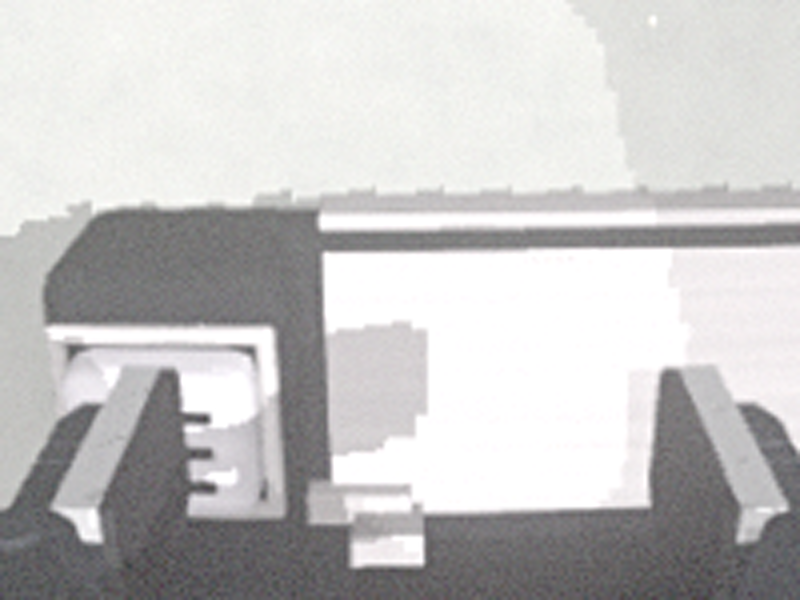

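The finger is now centred on the button, still without contact, and the other finger hangs in front of the plate. Next I press.

Request:
{"op": "jog_arm", "data": {
  "rows": [
    {"x": 0, "y": 0, "z": 1, "ax": 0, "ay": 0, "az": 0, "fingers": 62},
    {"x": 0, "y": 0, "z": 1, "ax": 0, "ay": 0, "az": 0, "fingers": 62},
    {"x": 0, "y": 0, "z": 1, "ax": 0, "ay": 0, "az": 0, "fingers": 62},
    {"x": 0, "y": 0, "z": 1, "ax": 0, "ay": 0, "az": 0, "fingers": 62},
    {"x": 0, "y": 0, "z": 1, "ax": 0, "ay": 0, "az": 0, "fingers": 62},
    {"x": 0, "y": 0, "z": 0, "ax": 0, "ay": 0, "az": 0, "fingers": 62},
    {"x": 0, "y": 0, "z": 0, "ax": 0, "ay": 0, "az": 0, "fingers": 62},
    {"x": 0, "y": 0, "z": 0, "ax": 0, "ay": 0, "az": 0, "fingers": 62}
  ]
}}

```text
t: 5.95
eef_pos: [0.4516, -0.0227, 0.0399]
tool_rot: [0.0, 0.009, 1.0, 0.0]
contact_force: [-0.7, -0.6, 1.0]
gripper_width: 0.73
grasp_force: 0.0
```

Request:
{"op": "jog_arm", "data": {
  "rows": [
    {"x": 0, "y": 0, "z": 1, "ax": 0, "ay": 0, "az": 0, "fingers": 62},
    {"x": 0, "y": 0, "z": 1, "ax": 0, "ay": 0, "az": 0, "fingers": 62},
    {"x": 0, "y": 0, "z": 1, "ax": 0, "ay": 0, "az": 0, "fingers": 62},
    {"x": 0, "y": 0, "z": 1, "ax": 0, "ay": 0, "az": 0, "fingers": 62},
    {"x": 0, "y": 0, "z": 0, "ax": 0, "ay": 0, "az": 0, "fingers": 62},
    {"x": 0, "y": 0, "z": 0, "ax": 0, "ay": 0, "az": 0, "fingers": 62},
    {"x": 0, "y": 0, "z": 0, "ax": 0, "ay": 0, "az": 0, "fingers": 62},
    {"x": 0, "y": 0, "z": 0, "ax": 0, "ay": 0, "az": 0, "fingers": 62}
  ]
}}

```text
t: 6.75
eef_pos: [0.4516, -0.0227, 0.0359]
tool_rot: [0.0, 0.009, 1.0, 0.0]
contact_force: [0.1, 0.6, -0.4]
gripper_width: 0.727
grasp_force: 0.0
```

Request:
{"op": "jog_arm", "data": {
  "rows": [
    {"x": 0, "y": 0, "z": 1, "ax": 0, "ay": 0, "az": 0, "fingers": 62},
    {"x": 0, "y": 0, "z": 1, "ax": 0, "ay": 0, "az": 0, "fingers": 62},
    {"x": 0, "y": 0, "z": 1, "ax": 0, "ay": 0, "az": 0, "fingers": 62},
    {"x": 0, "y": 0, "z": 1, "ax": 0, "ay": 0, "az": 0, "fingers": 62},
    {"x": 0, "y": 0, "z": 0, "ax": 0, "ay": 0, "az": 0, "fingers": 62},
    {"x": 0, "y": 0, "z": 0, "ax": 0, "ay": 0, "az": 0, "fingers": 62},
    {"x": 0, "y": 0, "z": 0, "ax": 0, "ay": 0, "az": 0, "fingers": 62},
    {"x": 0, "y": 0, "z": 0, "ax": 0, "ay": 0, "az": 0, "fingers": 62}
  ]
}}

```text
t: 7.55
eef_pos: [0.4516, -0.0227, 0.0319]
tool_rot: [0.0, 0.009, 1.0, 0.0]
contact_force: [0.4, -0.1, 0.0]
gripper_width: 0.721
grasp_force: 0.0
```

```bash
python3 - <<'E'
from h import *
F=[]
for i in range(6):
    c=snap('wrist','w7.png');F.append(bot.get_obs()['contact_force'])
print(np.mean(F,0).round(2),bot.get_obs()['t'])
E
```

```text
[-0.11  0.01  0.07] 7.85
```

```bash
python3 - <<'E'
from h import *
import pickle
s=snap('scene','s7.png');pickle.dump(s,open('s7.pkl','wb'))
g=lambda a,k:cv2.resize((255*np.clip(a.astype(float)/200,0,1)**.6).astype(np.uint8),None,fx=k,fy=k,interpolation=2)
A=g(cv2.imread('pics/w7.png')[165:265,150:350],4)[:360];S=g(cv2.imread('pics/s7.png')[215:275,235:335],4)
o=np.zeros((600,800,3),np.uint8);o[:A.shape[0]]=A;o[360:600,:400]=S;cv2.imwrite('pics/v7.png',o)
E
```

```text
(no output)
```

View pics/v7.png

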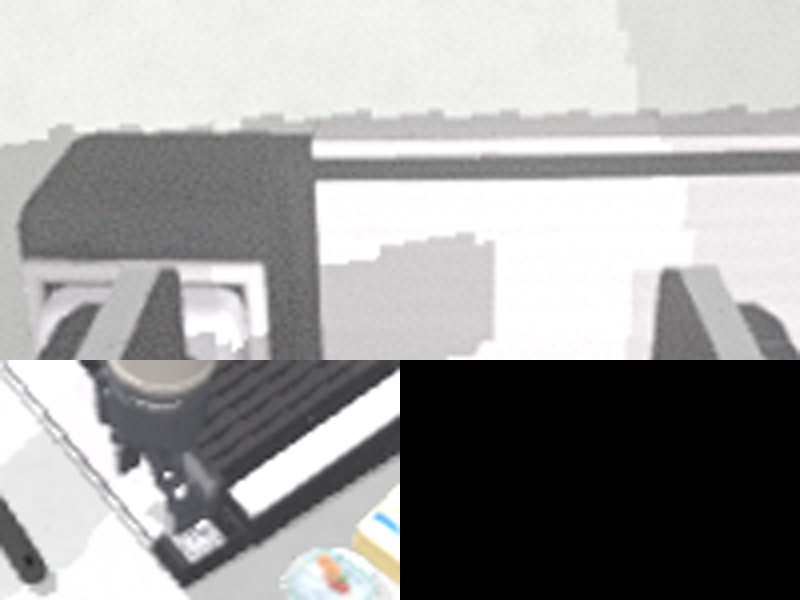

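The scene and wrist views agree that the tips are still about 5–15 mm above the button. The last forward shift was overdone because of parallax. I'll go back 6 mm and continue down.

Request:
{"op": "jog_arm", "data": {
  "rows": [
    {"x": -3, "y": 0, "z": 0, "ax": 0, "ay": 0, "az": 0, "fingers": 62},
    {"x": -3, "y": 0, "z": 0, "ax": 0, "ay": 0, "az": 0, "fingers": 62},
    {"x": 0, "y": 0, "z": 1, "ax": 0, "ay": 0, "az": 0, "fingers": 62},
    {"x": 0, "y": 0, "z": 1, "ax": 0, "ay": 0, "az": 0, "fingers": 62},
    {"x": 0, "y": 0, "z": 1, "ax": 0, "ay": 0, "az": 0, "fingers": 62},
    {"x": 0, "y": 0, "z": 1, "ax": 0, "ay": 0, "az": 0, "fingers": 62},
    {"x": 0, "y": 0, "z": 0, "ax": 0, "ay": 0, "az": 0, "fingers": 62},
    {"x": 0, "y": 0, "z": 0, "ax": 0, "ay": 0, "az": 0, "fingers": 62}
  ]
}}

```text
t: 8.7
eef_pos: [0.4575, -0.0228, 0.0279]
tool_rot: [-0.0, 0.009, 1.0, 0.0]
contact_force: [-0.3, 0.2, -0.1]
gripper_width: 0.729
grasp_force: 0.0
```

```bash
cat > f.py <<'E'
from h import *
F=[]
for i in range(6):
    c=bot.read_camera('wrist');F.append(np.r_[bot.get_obs()['contact_force'],bot.get_obs()['torque']])
cv2.imwrite('pics/w_last.png',cv2.cvtColor(c['pixels'],cv2.COLOR_RGB2BGR))
o=bot.get_obs();print(np.mean(F,0).round(2),o['t'],o['eef_pos'].round(4) if hasattr(o['eef_pos'],'round') else o['eef_pos'])
E
python3 f.py
```

```text
[-0.07  0.03 -0.04  0.01  0.02 -0.  ] 9.0 [ 0.4576 -0.0228  0.0279]
```

Request:
{"op": "jog_arm", "data": {
  "rows": [
    {"x": 0, "y": 0, "z": 1, "ax": 0, "ay": 0, "az": 0, "fingers": 62},
    {"x": 0, "y": 0, "z": 1, "ax": 0, "ay": 0, "az": 0, "fingers": 62},
    {"x": 0, "y": 0, "z": 1, "ax": 0, "ay": 0, "az": 0, "fingers": 62},
    {"x": 0, "y": 0, "z": 1, "ax": 0, "ay": 0, "az": 0, "fingers": 62},
    {"x": 0, "y": 0, "z": 0, "ax": 0, "ay": 0, "az": 0, "fingers": 62},
    {"x": 0, "y": 0, "z": 0, "ax": 0, "ay": 0, "az": 0, "fingers": 62},
    {"x": 0, "y": 0, "z": 0, "ax": 0, "ay": 0, "az": 0, "fingers": 62},
    {"x": 0, "y": 0, "z": 0, "ax": 0, "ay": 0, "az": 0, "fingers": 62}
  ]
}}

```text
t: 9.8
eef_pos: [0.4577, -0.0228, 0.0241]
tool_rot: [0.0, 0.009, 1.0, 0.0]
contact_force: [-0.7, 0.5, 6.1]
gripper_width: 0.731
grasp_force: 2.8
```

```bash
python3 f.py; python3 - <<'E'
import cv2,numpy as np
for n in ('w7','w_last'):
    g=cv2.cvtColor(cv2.imread(f'pics/{n}.png'),cv2.COLOR_BGR2GRAY)
    print(n,'col203',g[205:275:1,203].tolist()); print('row238',g[238,150:225:1].tolist())
E
```

```text
[-1.12  0.06  5.53 -0.18  0.27 -0.06] 10.1 [ 0.4577 -0.0228  0.0241]
w7 col203 [54, 57, 57, 53, 51, 57, 56, 53, 50, 58, 51, 52, 54, 58, 54, 58, 57, 56, 54, 53, 52, 50, 47, 48, 56, 99, 161, 200, 210, 203, 151, 100, 134, 148, 148, 148, 155, 166, 181, 199, 215, 222, 217, 149, 140, 142, 132, 138, 137, 137, 137, 134, 136, 140, 140, 140, 140, 151, 139, 146, 143, 140, 143, 142, 141, 142, 142, 140, 143, 139]
row238 [127, 127, 125, 125, 127, 127, 128, 141, 141, 130, 105, 64, 58, 119, 127, 130, 137, 135, 133, 130, 135, 135, 131, 135, 134, 133, 134, 130, 115, 123, 126, 123, 121, 121, 122, 121, 98, 63, 40, 42, 51, 48, 41, 44, 48, 111, 142, 149, 142, 146, 147, 145, 146, 148, 158, 168, 169, 161, 132, 81, 61, 130, 188, 205, 203, 190, 130, 57, 39, 52, 54, 52, 52, 49, 49]
w_last col203 [51, 55, 54, 48, 51, 50, 57, 52, 51, 53, 48, 56, 52, 56, 51, 48, 55, 54, 56, 50, 54, 84, 148, 194, 204, 203, 175, 102, 87, 148, 176, 188, 205, 227, 235, 237, 237, 238, 236, 236, 237, 234, 235, 232, 157, 142, 141, 130, 131, 133, 133, 141, 137, 135, 140, 138, 129, 136, 130, 135, 134, 133, 134, 138, 141, 138, 139, 142, 140, 130]
row238 [120, 127, 133, 133, 124, 111, 117, 161, 168, 165, 167, 169, 166, 162, 159, 161, 154, 158, 157, 154, 156, 166, 157, 152, 156, 159, 139, 124, 117, 116, 121, 122, 116, 121, 119, 123, 111, 62, 43, 44, 41, 42, 53, 37, 59, 136, 195, 199, 197, 223, 224, 224, 224, 227, 223, 218, 189, 168, 132, 157, 191, 198, 208, 188, 130, 52, 43, 51, 48, 52, 45, 54, 50, 51, 57]
```

```bash
cat > m.py <<'E'
from h import *
import pickle
g=lambda a:cv2.cvtColor(a,cv2.COLOR_RGB2GRAY).astype(np.float32)
a=g(cv2.cvtColor(cv2.imread('pics/top0.png'),cv2.COLOR_BGR2RGB));c=bot.read_camera('top');b=g(c['pixels'])
cv2.imwrite('pics/toplast.png',cv2.cvtColor(c['pixels'],cv2.COLOR_RGB2BGR))
print('top mean rows, cols 262-275: before/after')
for r in range(144,240,2):print(r,int(a[r:r+2,262:275].mean()),int(b[r:r+2,262:275].mean()),end=' | ')
s=g(cv2.cvtColor(cv2.imread('pics/s7.png'),cv2.COLOR_BGR2RGB));n=bot.read_camera('scene');t=g(n['pixels'])
cv2.imwrite('pics/slast.png',cv2.cvtColor(n['pixels'],cv2.COLOR_RGB2BGR))
d=np.abs(s-t)>25;ys,xs=np.nonzero(d);print('\nscene changed',d.sum(),[(x//10*10,y//10*10) for x,y in zip(xs,ys)].__len__(),xs.min() if len(xs) else 0,xs.max(),ys.min(),ys.max())
E
python3 m.py
```

```text
top mean rows, cols 262-275: before/after
144 51 51 | 146 56 57 | 148 58 59 | 150 55 56 | 152 37 39 | 154 28 28 | 156 32 33 | 158 30 31 | 160 28 29 | 162 30 30 | 164 30 32 | 166 29 30 | 168 30 31 | 170 31 31 | 172 30 28 | 174 30 28 | 176 32 29 | 178 31 28 | 180 32 29 | 182 33 31 | 184 33 30 | 186 33 31 | 188 34 31 | 190 33 31 | 192 33 31 | 194 34 33 | 196 34 32 | 198 34 33 | 200 34 33 | 202 33 32 | 204 33 32 | 206 33 33 | 208 32 32 | 210 33 33 | 212 36 36 | 214 27 28 | 216 52 51 | 218 169 172 | 220 180 183 | 222 180 182 | 224 185 187 | 226 184 187 | 228 184 186 | 230 186 188 | 232 163 178 | 234 91 127 | 236 106 159 | 238 105 159 | 
scene changed 4300 4300 83 342 40 310
```

Request:
{"op": "jog_arm", "data": {
  "rows": [
    {"x": 0, "y": 0, "z": 0.5, "ax": 0, "ay": 0, "az": 0, "fingers": 62},
    {"x": 0, "y": 0, "z": 0.5, "ax": 0, "ay": 0, "az": 0, "fingers": 62},
    {"x": 0, "y": 0, "z": 0.5, "ax": 0, "ay": 0, "az": 0, "fingers": 62},
    {"x": 0, "y": 0, "z": 0.5, "ax": 0, "ay": 0, "az": 0, "fingers": 62},
    {"x": 0, "y": 0, "z": 0, "ax": 0, "ay": 0, "az": 0, "fingers": 62},
    {"x": 0, "y": 0, "z": 0, "ax": 0, "ay": 0, "az": 0, "fingers": 62},
    {"x": 0, "y": 0, "z": 0, "ax": 0, "ay": 0, "az": 0, "fingers": 62},
    {"x": 0, "y": 0, "z": 0, "ax": 0, "ay": 0, "az": 0, "fingers": 62}
  ]
}}

```text
t: 11.0
eef_pos: [0.4573, -0.0229, 0.0218]
tool_rot: [-0.0, 0.009, 1.0, -0.0]
contact_force: [-1.6, -0.8, 4.3]
gripper_width: 0.724
grasp_force: 2.4
```

```bash
python3 f.py; python3 m.py | tail -3 | tr '|' '\n' | grep -E "^ ?(14|15|21|22)"
```

```text
[-2.14 -0.36  3.6  -0.19  0.49 -0.01] 11.3 [ 0.4573 -0.0228  0.0218]
144 51 21 
 146 56 25 
 148 58 49 
 150 55 57 
 152 37 51 
 154 28 56 
 156 32 70 
 158 30 53 
 210 33 33 
 212 36 33 
 214 27 33 
 216 52 33 
 218 169 36 
 220 180 33 
 222 180 41 
 224 185 156 
 226 184 189 
 228 184 187
```

The plate popped about 21 mm and now rests on the finger (Fx ≈ -2 N). I'll press the button a little deeper for margin.

Request:
{"op": "jog_arm", "data": {
  "rows": [
    {"x": 0, "y": 0, "z": 0.5, "ax": 0, "ay": 0, "az": 0, "fingers": 62},
    {"x": 0, "y": 0, "z": 0.5, "ax": 0, "ay": 0, "az": 0, "fingers": 62},
    {"x": 0, "y": 0, "z": 0.5, "ax": 0, "ay": 0, "az": 0, "fingers": 62},
    {"x": 0, "y": 0, "z": 0, "ax": 0, "ay": 0, "az": 0, "fingers": 62},
    {"x": 0, "y": 0, "z": 0, "ax": 0, "ay": 0, "az": 0, "fingers": 62},
    {"x": 0, "y": 0, "z": 0, "ax": 0, "ay": 0, "az": 0, "fingers": 62},
    {"x": 0, "y": 0, "z": 0, "ax": 0, "ay": 0, "az": 0, "fingers": 62},
    {"x": 0, "y": 0, "z": 0, "ax": 0, "ay": 0, "az": 0, "fingers": 62}
  ]
}}

```text
t: 12.2
eef_pos: [0.4573, -0.0228, 0.0204]
tool_rot: [-0.0, 0.009, 1.0, 0.0]
contact_force: [-4.1, -1.7, 5.9]
gripper_width: 0.726
grasp_force: 2.6
```

```bash
python3 f.py; python3 m.py | tail -3 | tr '|' '\n' | grep -E "^ ?(21|22)"
```

```text
[-4.58 -0.09  4.56 -0.23  0.98 -0.09] 12.5 [ 0.4574 -0.0228  0.0203]
 210 33 33 
 212 36 33 
 214 27 33 
 216 52 33 
 218 169 36 
 220 180 33 
 222 180 41 
 224 185 156 
 226 184 189 
 228 184 188
```

```bash
python3 -c "
from station import bot
print(bot.hand_in())"
```

```text
the job is handed in; nothing more can be done
None
```

The job is handed in: one finger is holding the release button down, and the plate popped about 21 mm forward and rests against the other finger. The top camera and the wrist force reading both showed this just before hand-in. I did not see the judged result.

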